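# Find the high spot of a bent drip pan rim with a plunger gauge

### The arm

A 6-joint arm with a two-finger parallel gripper is mounted at the origin on the work surface. World frame = base frame: x ahead of the robot, y to its left, z up, the work surface at z = 0. Lengths are in m, angles in rad, forces in N, time in s.
With the tool pointing down it reaches from about 0.425 to 0.925 m from the base axis. Payload 12.5 kg.
Tool frame: the origin (TCP) lies between the finger pads; the fingertips stand 8 mm ahead of it and the grasp point (between the pads) lies 11 mm behind it; z points along the fingers, y is the line along which they close (so a half turn about z gives the same grasp; the last joint's range is limited). The gripper opens to 85 mm and grips with 20 to 120 N. Pads are 22 mm wide; open, the fingers measure 114 mm over their backs; the gripper's body (76 mm by 85 mm) begins 54 mm behind the grasp point. The pads swing forward as they close: fully open they stand 13 mm farther back than shut.
Start: joints at [1.066, 0.491, 1.559, -0, 1.092, -0.106], TCP at [0.243, 0.576, 0.239] pointing down, gripper open.
Joint ranges: [-3.1, 3.1], [-0.84, 2.19], [0.05, 2.79], [-1.13, 4.28], [0.06, 2.93], [-2.69, 2.69]. Speed limits (rad/s): [2.22, 2.22, 2.79, 3.14, 3.14, 3.14].

### API

Orientations are given as a 3x3 rotation matrix whose columns are the frame's x, y, z axes.
In Python, from rig import get_state, cams, robot gives the robot as it stands.
- The arm moves only by the tool step_arm, never from a script. Its argument "deltas" is a list of rows, each an object with "rotation": the turn, a rotation vector about the tool's x, y, z in rad, a list of three; "xyz": the shift along the tool's x, y, z in mm, a list of three; "claw": the closure, from 0 (fully open) to 1 (shut). A call has 1 to 12 rows; each row shifts and turns the commanded pose from where the row before left it, along the tool's axes as they then stand; what a row does not reach is not made up. A row lasts 1/12 s, in which the tool goes at most 41.7 mm and 7.16 degrees, less where a joint would pass 70% of its speed; a pose out of reach is approached as far as the arm can. A call with a gripper value outside its range is refused whole. The fingers move at their own pace and stop on an object; "force" is the grip in N (left out, the last holds). Time passes only in rows, so rows that do not move let the fingers close. It gives the time, the measured TCP pose, the force, the opening and the grip force at its end, in the units of the state.
- get_state(): the state, without advancing time (a new reading comes with each control period).
- cams.grab_frame(name): name is "scene" or "side" or "wrist"; returns the picture (480x640x3 uint8, red, green, blue); there is no depth.
- cams.camera_info(name): a dict with "fx", "fy", "cx", "cy" (pixels), "R" (3x3) and "t" (3): a world point X has camera coordinates R X + t; the wrist camera has in their place "mount" (4x4, takes a point from camera to tool coordinates, whose origin is the TCP and whose axes are the flange's). Camera axes: x right, y down, z forward; pixel columns grow to the right and rows downward; lengths in m; the calibration is good to about 2 mm. A picture is of the moment at which its call begins: read the wrist's pose just before it. camera_info takes no time and is no camera call.
- robot.job_done(): hands the job in; it is judged then, once.
Trained networks look in the newest picture that a camera, given by its name, has taken for a name from the list of things; names that differ only in an ending like _2 or _b are one class to them, and where a whole thing is asked for, a point or a joint stands for the part that bears it (a point fixed in the world has none). Each returns a list of dicts, best first, with "confidence" (0 to 1); they miss things now and then, are a little off and sometimes report something else, mostly with a low value. They report only what shows in the picture. A call takes as long as a camera call.
- cams.boxes_of(label, camera): "at" ([column, row] in pixels, amid what is visible of it).
The state is a dict: "t": time; "joint_pos": joint angles; "qd": joint speeds; "joint_efforts": joint torques, N m; "tool_pos": TCP position; "ee_rot": TCP orientation; "force": force on the tool from outside, world axes, zero at the start; "wrist_torque": the same for the moment, N m; "gripper_width": finger opening in m; "grasp_force": force on a finger pad.
Only numpy, scipy, OpenCV 4.12 (cv2) and the standard library are available. Lean on these libraries where they do the work, as an engineer would, in place of code of your own. Each camera call takes 0.05 s, during which the arm holds its last target. There are 200 camera calls.

### The job

The brass drip pan of the candelabrum, clamped on the truing stand, has a bent rim. Slide the gauge carriage in until its plunger bears lightly on the rim and the needle has gone round about a quarter turn, then crank the pan through at least one full turn to find the highest spot of the rim, and leave it standing with that spot right at the plunger and the plunger still resting on it. Never drive the plunger towards the end of its travel, keep off the pan and the plunger (handle only the crank handle and the carriage's post), and leave the other things on the shelf as they lie.

Things in the scene. Friction and masses are not known exactly. Their poses are not given: they have to be found in the camera images.
- stand: Grey truing stand fixed to the shelf, base plate 140 x 370 x 18 mm. Origin on the vertical spindle axis at the shelf surface, z up. Its y axis runs along the gauge rail; the gauge is on the -y side, so pushing its carriage to the stand's +y brings it to the pan. All heights in these notes are above the shelf.
- pan: Polished brass drip pan on the spindle, not to be touched: shallow dish with a 5 mm bead rim at 74 mm height, 113 mm across outside. The bent rim stands out up to 5 mm more at one place and less at another; only the gauge tells where, as the pan was clamped at no set angle. Origin on the spindle axis at 60 mm height; x points to the crank handle, not to the bend.
- spindle (a joint): Angle of the spindle with crank and pan, rad, growing counter-clockwise seen from above; 0 with the crank arm along the stand's +x. It turns endlessly either way and stays where left (about 3 N at the crank handle, some more where the rim climbs against the plunger).
- handle_mid (a point): Middle of the crank handle, an upright black revolving grip 19 mm thick and 45 mm high (top at 150 mm, its foot on the steel crank arm at 105 mm; this point at 130 mm), 40 mm from the spindle axis, above the pan. The grip spins freely on its pin.
- post_top (a point): Top centre (126 mm high) of the upright steel post on the gauge carriage's outer end, 16 mm thick, free above 50 mm; push or pull it along the rail. The carriage slides with about 13 N of friction, stays where left, travel 55 mm. The post is 104 mm outward of the free plunger's tip ball and 44 mm outward of the dial's centre (dial 56 mm across, face up, top at 88 mm).
- plunger: Sprung plunger of the dial gauge, level at 74 mm height along the rail, pointing at the spindle axis. Origin at the centre of its 8 mm tip ball. Spring: 1.2 N free, 0.6 N more per mm pressed in; travel ends at 10 mm. The thin rim must not take over 9 N, as it would with the plunger driven to its end. With 2.5 mm taken up anywhere on the rim, the high spot stays clear of that.
- needle (a joint): Angle of the dial needle, rad, 0 with the plunger free, growing clockwise seen from above as the plunger is pressed in: one turn (6.28 rad) for 10 mm.
- candle_nozzle: Small brass candle cup, 25 mm across, 38 mm high, standing on a corner of the stand's base plate beside the pan. Origin at its underside. Leave alone.
- tabernacle_key: Brass key, 85 mm long, lying on the shelf beside the stand. Leave alone.
- candelabrum_arm: Curved brass candelabrum arm, about 280 mm long, lying on the shelf to the right. Leave alone.
- ciborium: Gilded ciborium without its cover, 112 mm across, 185 mm tall, on the left. Origin at its underside. Leave alone.
- ciborium_cover: Cover of the ciborium, domed, 118 mm across, with a small cross, 111 mm tall, on the left. Leave alone.
- lamp_chimney: Frosted glass lamp chimney, 92 mm across, 170 mm tall, standing on the right. Origin at its underside. Leave alone.
- polish_tin: Round polish tin, 72 mm across, 60 mm high, near the robot on the right. Origin at its underside. Leave alone.

How it is judged:
By the outcome, as a careful person would: the job done as asked, in the order asked, and still so for the second after the job is handed in, with the robot touching nothing.
It also fails if it takes over 70 s, if anything falls off the work surface, if the arm or the gripper's body presses on something with over 40 N, if the wrist force passes 120 N, or if a joint passes its speed limit or range.

## Working session

There is one attempt and no reset: what is moved stays moved. The work goes in short steps, Python scripts to look and compute and a tool call to move; the robot and the scene stay as the last step left them, time stands still between calls to the robot, and variables do not carry over. Pictures are saved under pics/ and viewed, at most 10 in all, crops included, and the job is handed in when it is done.

Besides the shell and the picture viewer there is one more tool, called as a command line: name --argument value ..., lists and objects as JSON in quotes. step_arm: Moves the arm, as the interface text tells. Its arguments: {"type":"object","properties":{"deltas":{"type":"array"},"force":{"type":"number"}},"required":["deltas"]}

```bash
mkdir -p pics; ls
python3 - <<'E'
from rig import get_state,cams,robot
import cv2,numpy as np
s=get_state();print(s)
for c in ["scene","side"]:
    im=cams.grab_frame(c);cv2.imwrite(f"pics/{c}0.png",im[:,:,::-1])
    i=cams.camera_info(c);print(c,i)
    for l in ["stand","pan","handle_mid","post_top","plunger","needle","candle_nozzle"]:
        print(l,[(np.round(d["at"],1).tolist(),round(d["confidence"],2)) for d in cams.boxes_of(l,c)[:2]])
print(cams.camera_info("wrist"))
E
```

```text
pics
{'t': 0.0, 'joint_pos': array([ 1.06641557e+00,  4.91547654e-01,  1.55951489e+00,  7.18873672e-07,
        1.09167756e+00, -1.05580541e-01]), 'qd': array([ 0.00036128, -0.00082628, -0.00035206,  0.00140445, -0.00131698,
       -0.00015165]), 'joint_efforts': array([-2.06420873e-04, -6.18432641e+01, -2.61608219e+01, -5.95773645e-05,
        3.87775261e-03, -1.83960623e-06]), 'tool_pos': array([0.24254545, 0.57575478, 0.23871259]), 'ee_rot': array([[-9.21527386e-01,  3.88312978e-01, -5.55079226e-04],
       [ 3.88313356e-01,  9.21526847e-01, -1.00425034e-03],
       [ 1.21556968e-04, -1.14098887e-03, -9.99999342e-01]]), 'force': array([ 0.47651018,  0.46681977, -1.27263835]), 'wrist_torque': array([-0.00950831,  0.02146252,  0.02250083]), 'grasp_force': 0.0, 'gripper_width': 0.08561601036237021}
scene {'fx': 509.6478758345606, 'fy': 509.6478758345606, 'cx': 310.22076015704965, 'cy': 238.9122367667636, 'R': array([[-0.6388157 ,  0.76935635, -0.00230242],
       [ 0.63237048,  0.52336371, -0.57113747],
       [-0.43820323, -0.36630757, -0.8208512 ]]), 't': array([ 0.31949293, -0.262
[... 536 characters left out ...]
), 't': array([-0.47520464,  0.23016936,  1.50369107])}
stand [([343.3, 270.4], 0.92)]
pan [([331.4, 231.0], 0.87)]
handle_mid [([344.5, 224.3], 0.67)]
post_top [([352.8, 277.2], 0.84)]
plunger []
needle []
candle_nozzle [([331.6, 233.0], 0.41)]
{'fx': 384.98574176736525, 'fy': 384.98574176736525, 'cx': 321.72004435555135, 'cy': 240.5677902153421, 'mount': array([[ 1.23842366e-04, -9.53967080e-01, -2.99911310e-01,
         7.74332168e-02],
       [ 9.99999963e-01,  4.55912129e-05,  2.67912021e-04,
         5.41291353e-04],
       [-2.41905928e-04, -2.99911332e-01,  9.53967051e-01,
        -1.33960726e-01],
       [ 0.00000000e+00,  0.00000000e+00,  0.00000000e+00,
         1.00000000e+00]])}
```

View pics/scene0.png

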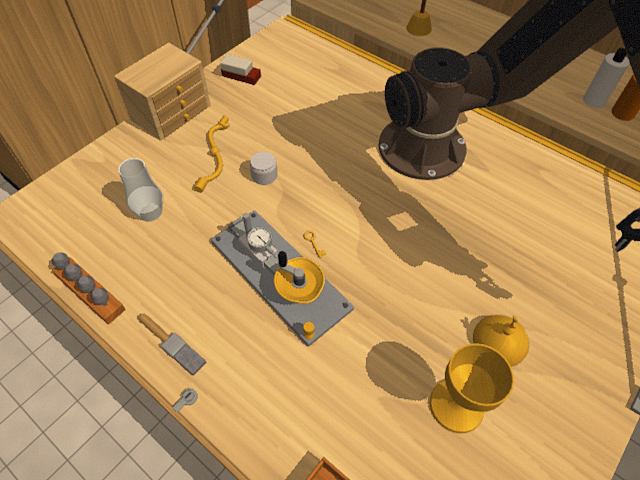

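View pics/side0.png

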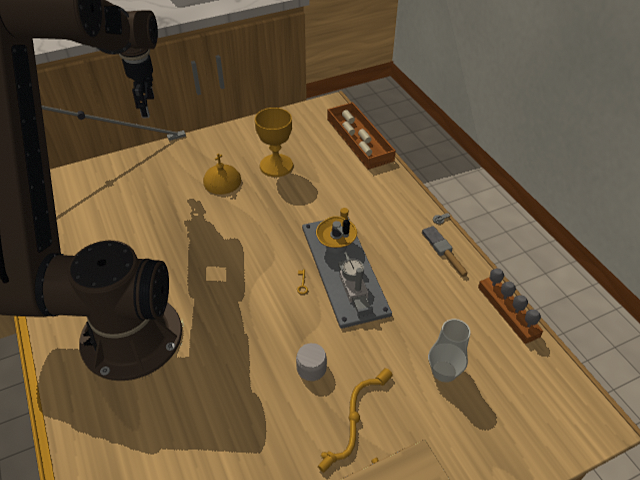

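The scene view shows the stand in the middle: plate corners near (210,240), (255,212), (352,305) and (308,342). The dial is at (258,238), the pan centre at about (298,282) and the black handle at (283,258). In the side view the handle is at (345,226) and the post is near (355,285).

```bash
cat > h.py <<'E'
import numpy as np,cv2
from rig import get_state,cams,robot
def cam(name,s=None):
    i=cams.camera_info(name)
    if name=="wrist":
        s=s or get_state();M=i["mount"];R=s["ee_rot"]@M[:3,:3];c=s["tool_pos"]+s["ee_rot"]@M[:3,3]
    else: R=i["R"].T;c=-R@i["t"]
    return i,R,c
def ray(name,uv,z,s=None):
    i,R,c=cam(name,s);d=R@[(uv[0]-i["cx"])/i["fx"],(uv[1]-i["cy"])/i["fy"],1]
    return c+d*(z-c[2])/d[2]
def proj(name,X,s=None):
    i,R,c=cam(name,s);p=R.T@(np.asarray(X)-c);return np.array([i["fx"]*p[0]/p[2]+i["cx"],i["fy"]*p[1]/p[2]+i["cy"]])
E
python3 - <<'E'
from h import *
np.set_printoptions(precision=4,suppress=True)
for p in [(210,240),(255,212),(352,305),(308,342)]: print("sc corner",ray("scene",p,.018))
for p in [(303,222),(342,327),(391,316)]: print("si corner",ray("side",p,.018))
print("handle",ray("scene",(283,258),.13),ray("side",(346,226),.13))
print("dial",ray("scene",(258,238),.088),ray("side",(352,269),.088))
print("pan",ray("scene",(299,280),.074),ray("side",(336,232),.074))
E
```

```text
sc corner [ 0.6192 -0.2221  0.018 ]
sc corner [ 0.4848 -0.1965  0.018 ]
sc corner [0.5391 0.1552 0.018 ]
sc corner [0.6712 0.1358 0.018 ]
si corner [0.5445 0.1697 0.018 ]
si corner [ 0.4806 -0.2079  0.018 ]
si corner [ 0.6078 -0.2313  0.018 ]
handle [0.5945 0.0029 0.13  ] [0.5969 0.0054 0.13  ]
dial [ 0.5713 -0.097   0.088 ] [ 0.5607 -0.102   0.088 ]
pan [0.59   0.0426 0.074 ] [0.5883 0.0448 0.074 ]
```

step_arm --deltas '[{"rotation": [0, 0, 0], "xyz": [-12, -11, 0], "claw": 0}, {"rotation": [0, 0, 0], "xyz": [-24, -22.5, 0], "claw": 0}, {"rotation": [0, 0, 0], "xyz": [-26, -24.5, 0], "claw": 0}, {"rotation": [0, 0, 0], "xyz": [-26, -24.5, 0], "claw": 0}, {"rotation": [0, 0, 0], "xyz": [-26, -24.5, 0], "claw": 0}, {"rotation": [0, 0, 0], "xyz": [-26, -24.5, 0], "claw": 0}, {"rotation": [0, 0, 0], "xyz": [-26, -24.5, 0], "claw": 0}, {"rotation": [0, 0, 0], "xyz": [-26, -24.5, 0], "claw": 0}, {"rotation": [0, 0, 0], "xyz": [-26, -24.5, 0], "claw": 0}, {"rotation": [0, 0, 0], "xyz": [-26, -24.5, 0], "claw": 0}, {"rotation": [0, 0, 0], "xyz": [-26, -24.5, 0], "claw": 0}, {"rotation": [0, 0, 0], "xyz": [-26, -24.5, 0], "claw": 0}]'

```text
t: 1.8
tool_pos: [0.4077, 0.2028, 0.2395]
ee_rot: [[-0.922, 0.388, 0.001], [0.388, 0.922, 0.0], [-0.0, 0.0, -1.0]]
force: [0.8, -0.8, 0.7]
gripper_width: 0.0856
grasp_force: 0.0
```

step_arm --deltas '[{"rotation": [0, 0, 0], "xyz": [-26, -24.5, 0], "claw": 0}, {"rotation": [0, 0, 0], "xyz": [-26, -24.5, 0], "claw": 0}, {"rotation": [0, 0, 0], "xyz": [-26, -24.5, 0], "claw": 0}, {"rotation": [0, 0, 0], "xyz": [-26, -24.5, 0], "claw": 0}, {"rotation": [0, 0, 0], "xyz": [-26, -24.5, 0], "claw": 0}, {"rotation": [0, 0, 0], "xyz": [-26, -24.5, 0], "claw": 0}, {"rotation": [0, 0, 0], "xyz": [-26, -24.5, 0], "claw": 0}, {"rotation": [0, 0, 0], "xyz": [-26, -24.5, 0], "claw": 0}, {"rotation": [0, 0, -0.08], "xyz": [-26, -24.5, 0], "claw": 0}, {"rotation": [0, 0, -0.08], "xyz": [-15, -15, 0], "claw": 0}, {"rotation": [0, 0, -0.08], "xyz": [0, 0, 0], "claw": 0}, {"rotation": [0, 0, 0], "xyz": [0, 0, 0], "claw": 0}]'

```text
t: 2.8
tool_pos: [0.547, -0.1098, 0.2389]
ee_rot: [[-0.988, 0.156, -0.0], [0.156, 0.988, 0.0], [0.0, 0.0, -1.0]]
force: [-0.4, 0.2, 0.2]
gripper_width: 0.0856
grasp_force: 0.0
```

Run:
```python
from h import *
np.set_printoptions(precision=4,suppress=True)
s=get_state();im=cams.grab_frame("wrist");cv2.imwrite("pics/w1.png",im[:,:,::-1])
Z=dict(pan=.074,handle_mid=.13,post_top=.126,plunger=.074,needle=.088)
for l,z in Z.items():
    for d in cams.boxes_of(l,"wrist")[:2]: print(l,np.round(d["at"],1),round(d["confidence"],2),ray("wrist",d["at"],z,s))
```

```text
pan [524.1 224.3] 0.8 [0.5755 0.0511 0.074 ]
pan [513.4 240.1] 0.54 [0.5876 0.0425 0.074 ]
handle_mid [495.1 284.6] 0.83 [0.5961 0.0036 0.13  ]
post_top [330.1 233.6] 0.87 [ 0.5435 -0.1028  0.126 ]
plunger [409.  241.3] 0.68 [ 0.5753 -0.0415  0.074 ]
needle [341.3 241.9] 0.54 [ 0.5627 -0.0961  0.088 ]
```

View pics/w1.png

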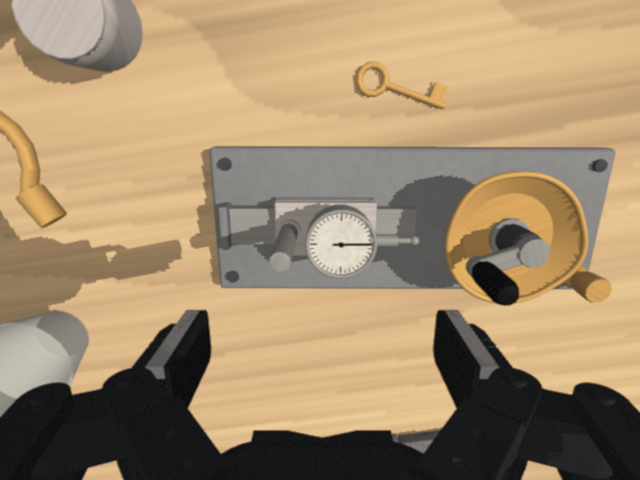

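The wrist view shows the post top at about (281,264) and the dial centre at (341,242), with the needle pointing right towards the pan at 0. The plunger ball is at (416,240), the handle top at (507,292), and the spindle hub top near (535,250).

Run:
```python
from h import *
np.set_printoptions(precision=4,suppress=True)
s=get_state()
P={}
for n,uv,z in [("post",(281,264),.126),("dial",(341,242),.088),("ball",(416,240.5),.074),("c1",(213,148),.018),("c2",(613,150),.018),("c3",(221,287),.018),("handletop",(507,293),.150),("hfoot",(480,264),.105)]:
    P[n]=ray("wrist",uv,z,s);print(n,P[n])
d=P["ball"]-P["post"];print(np.linalg.norm(d[:2]),np.degrees(np.arctan2(d[1],d[0])))
d=P["c2"]-P["c1"];print(np.linalg.norm(d[:2]),np.degrees(np.arctan2(d[1],d[0])))
# pan rim: ellipse fit of extreme points
im=cams.grab_frame("wrist")[:,:,::-1].copy()
cv2.imwrite("pics/pan.png",cv2.resize(im[150:320,420:630],None,fx=3,fy=3,interpolation=cv2.INTER_CUBIC))
```

```text
post [ 0.5597 -0.1376  0.126 ]
dial [ 0.5628 -0.0945  0.088 ]
ball [ 0.5757 -0.0339  0.074 ]
c1 [ 0.4793 -0.1954  0.018 ]
c2 [0.5381 0.1602 0.018 ]
c3 [ 0.6133 -0.2204  0.018 ]
handletop [0.5932 0.0047 0.15  ]
hfoot [0.5908 0.0053 0.105 ]
0.10487463005882124 81.19026670971074
0.36039342486103737 80.60504293194053
```

View pics/pan.png

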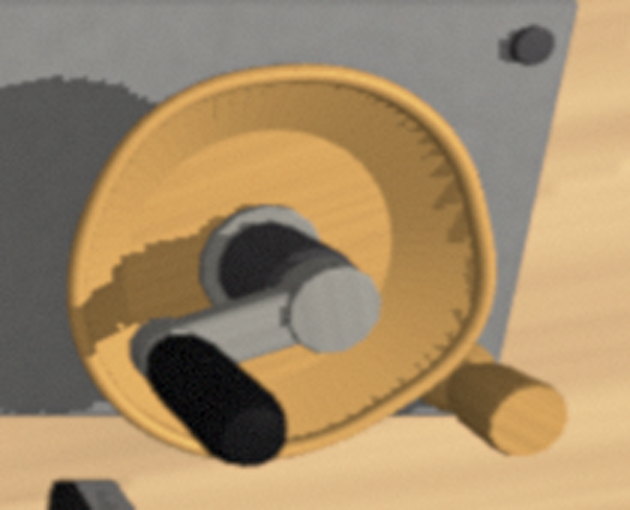

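The crop shows the crank hub top at full-image (532,253) and the handle top centre at (503,294). The rim spans about columns 443 to 585.

Run:
```python
from h import *
np.set_printoptions(precision=4,suppress=True)
s=get_state()
h=ray("wrist",(503.3,294),.150,s);print("h",h)
for z in (.105,.11,.115,.12):
    a=ray("wrist",(531.7,252.7),z,s);print(z,a,np.linalg.norm((a-h)[:2]))
print("pan",ray("wrist",(514,237.5),.074,s))
ball=np.array([.5757,-.0339]);u=np.array([np.cos(np.radians(81)),np.sin(np.radians(81))])
for p in (ray("wrist",(514,237.5),.074,s)[:2],a[:2],h[:2]):
    r=p-ball;print(r@u, r@[-u[1],u[0]])
```

```text
h [0.5935 0.0023 0.15  ]
0.105 [0.5878 0.0433 0.105 ] 0.04132747989605789
0.11 [0.5856 0.0407 0.11  ] 0.039157053733894415
0.115 [0.5835 0.0381 0.115 ] 0.03716725101268945
0.12 [0.5813 0.0355 0.12  ] 0.035388552763889296
pan [0.5858 0.045  0.074 ]
0.07947519797496544 0.0023442458487927978
0.06944488239723919 0.005359543822876462
0.038561344525858667 -0.011919251137119488
```

step_arm --deltas '[{"rotation": [0, 0, 0], "xyz": [-8.4, -12.5, 0], "claw": 0}, {"rotation": [0, 0, 0], "xyz": [-8.3, -12.4, 15], "claw": 0}, {"rotation": [0, 0, 0], "xyz": [0, 0, 30], "claw": 0}, {"rotation": [0, 0, 0], "xyz": [0, 0, 30], "claw": 0}, {"rotation": [0, 0, 0], "xyz": [0, 0, 25], "claw": 0}, {"rotation": [0, 0, 0], "xyz": [0, 0, 20], "claw": 0}, {"rotation": [0, 0, 0], "xyz": [0, 0, 12], "claw": 0}, {"rotation": [0, 0, 0], "xyz": [0, 0, 0], "claw": 0.3}, {"rotation": [0, 0, 0], "xyz": [0, 0, 0], "claw": 0.6}, {"rotation": [0, 0, 0], "xyz": [0, 0, 0], "claw": 0.9}, {"rotation": [0, 0, 0], "xyz": [0, 0, 0], "claw": 0.9}, {"rotation": [0, 0, 0], "xyz": [0, 0, 0], "claw": 0.9}]' --force 35

```text
t: 4.15
tool_pos: [0.5599, -0.1361, 0.1083]
ee_rot: [[-0.987, 0.158, 0.002], [0.158, 0.987, -0.001], [-0.002, -0.0, -1.0]]
force: [-4.7, -18.8, 10.4]
gripper_width: 0.0256
grasp_force: 10.6
```

step_arm --deltas '[{"rotation": [0, 0, 0], "xyz": [0, 0, 0], "claw": 0.9}, {"rotation": [0, 0, 0], "xyz": [0, 0, 0], "claw": 0.9}, {"rotation": [0, 0, 0], "xyz": [0, 0, 0], "claw": 0.9}, {"rotation": [0, 0, 0], "xyz": [0, 0, 0], "claw": 0.9}]'

```text
t: 4.48
tool_pos: [0.5598, -0.137, 0.1087]
ee_rot: [[-0.987, 0.158, 0.002], [0.158, 0.987, -0.002], [-0.002, -0.002, -1.0]]
force: [-2.6, -6.4, 6.9]
gripper_width: 0.0149
grasp_force: 34.0
```

Run:
```python
from h import *
s=get_state();im=cams.grab_frame("wrist");cv2.imwrite("pics/w2.png",im[:,:,::-1])
print(s["tool_pos"],s["force"],s["gripper_width"])
```

```text
[ 0.55982008 -0.13696269  0.10874096] [-2.5910539  -6.35190918  6.88466345] 0.014927845216833338
```

View pics/w2.png

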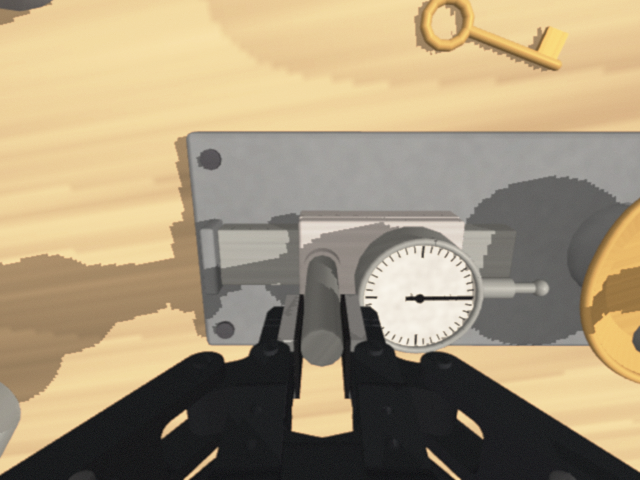

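The post is gripped between the pads. The dial centre is at (420,298) with the needle to the right at 0. The ball's right edge is at 549 and the rim at 582, a gap of about 16–17 mm.

step_arm --deltas '[{"rotation": [0, 0, 0], "xyz": [0, 2, 0], "claw": 0.9}, {"rotation": [0, 0, 0], "xyz": [0, 3, 0], "claw": 0.9}, {"rotation": [0, 0, 0], "xyz": [0, 3, 0], "claw": 0.9}, {"rotation": [0, 0, 0], "xyz": [0, 3, 0], "claw": 0.9}, {"rotation": [0, 0, 0], "xyz": [0, 3, 0], "claw": 0.9}, {"rotation": [0, 0, 0], "xyz": [0, 2, 0], "claw": 0.9}, {"rotation": [0, 0, 0], "xyz": [0, 0, 0], "claw": 0.9}]'

```text
t: 5.12
tool_pos: [0.5623, -0.1214, 0.1088]
ee_rot: [[-0.987, 0.158, 0.002], [0.158, 0.987, -0.002], [-0.002, -0.002, -1.0]]
force: [-4.0, -9.2, 6.2]
gripper_width: 0.0146
grasp_force: 34.1
```

```bash
cat > needle.py <<'E'
from h import *
def needle(im,c,r,off=0):
    """angle (deg, clockwise in image from image right, minus off) of dark needle; c centre px, r dial radius px (inside ticks)"""
    g=cv2.GaussianBlur(cv2.cvtColor(im,cv2.COLOR_RGB2GRAY),(3,3),0).astype(np.float32)
    a=np.radians(np.arange(0,360,1.0));rr=np.linspace(.22*r,.72*r,40)
    m=cv2.remap(g,(c[0]+np.outer(np.cos(a),rr)).astype(np.float32),(c[1]+np.outer(np.sin(a),rr)).astype(np.float32),cv2.INTER_LINEAR).mean(1)
    d=np.clip(np.median(m)-m,0,None);k=d.argmax()
    w=np.arange(-6,7);ww=d[(k+w)%360];ang=k+(w*ww).sum()/ww.sum()
    return ((ang-off+180)%360)-180, d.max()
E
cat > np_.py <<'E'
import sys
from needle import *
s=get_state();im=cams.grab_frame("wrist")
print(needle(im,(420,298),57),s["tool_pos"].round(4),s["force"].round(1))
cv2.imwrite("pics/"+sys.argv[1],im[:,:,::-1])
E
python3 np_.py w3.png; python3 -c "
from needle import *
print(needle(cv2.imread('pics/w2.png'),(420,298),57))"
```

```text
(np.float64(-0.22087074825060427), np.float32(192.99858)) [ 0.5623 -0.1214  0.1088] [-4.  -9.2  6.2]
(np.float64(-0.28544576412940614), np.float32(189.38573))
```

step_arm --deltas '[{"rotation": [0, 0, 0], "xyz": [0, 1, 0], "claw": 0.9}, {"rotation": [0, 0, 0], "xyz": [0, 1, 0], "claw": 0.9}, {"rotation": [0, 0, 0], "xyz": [0, 0.5, 0], "claw": 0.9}, {"rotation": [0, 0, 0], "xyz": [0, 0, 0], "claw": 0.9}]'

```text
t: 5.5
tool_pos: [0.5627, -0.1193, 0.1087]
ee_rot: [[-0.987, 0.158, 0.002], [0.158, 0.987, -0.003], [-0.002, -0.002, -1.0]]
force: [-4.7, -12.3, 7.2]
gripper_width: 0.0145
grasp_force: 34.2
```

```bash
python3 np_.py w4.png
```

```text
(np.float64(19.287988732375226), np.float32(186.58054)) [ 0.5627 -0.1193  0.1087] [ -4.7 -12.3   7.2]
```

step_arm --deltas '[{"rotation": [0, 0, 0], "xyz": [0, 1, 0], "claw": 0.9}, {"rotation": [0, 0, 0], "xyz": [0, 1, 0], "claw": 0.9}, {"rotation": [0, 0, 0], "xyz": [0, 0, 0], "claw": 0.9}, {"rotation": [0, 0, 0], "xyz": [0, 0, 0], "claw": 0.9}]'

```text
t: 5.88
tool_pos: [0.563, -0.1175, 0.1088]
ee_rot: [[-0.987, 0.158, 0.002], [0.158, 0.987, -0.003], [-0.002, -0.002, -1.0]]
force: [-4.9, -13.3, 6.4]
gripper_width: 0.0146
grasp_force: 34.2
```

```bash
python3 np_.py w5.png
```

```text
(np.float64(89.30094612916832), np.float32(179.08466)) [ 0.563  -0.1175  0.1088] [ -4.9 -13.3   6.4]
```

step_arm --deltas '[{"rotation": [0, 0, 0], "xyz": [0, -0.5, 0], "claw": 0.9}, {"rotation": [0, 0, 0], "xyz": [0, -0.4, 0], "claw": 0.9}, {"rotation": [0, 0, 0], "xyz": [0, 0, 0], "claw": 0.5}, {"rotation": [0, 0, 0], "xyz": [0, 0, 0], "claw": 0.3}, {"rotation": [0, 0, 0], "xyz": [0, 0, 0], "claw": 0.3}, {"rotation": [0, 0, 0], "xyz": [0, 0, 0], "claw": 0.3}, {"rotation": [0, 0, 0], "xyz": [0, 0, -15], "claw": 0.3}, {"rotation": [0, 0, 0], "xyz": [0, 0, -30], "claw": 0.3}, {"rotation": [0, 0, 0], "xyz": [0, 0, -30], "claw": 0.0}, {"rotation": [0, 0, 0], "xyz": [0, 0, -25], "claw": 0.0}, {"rotation": [0, 0, 0], "xyz": [0, 0, 0], "claw": 0}]'

```text
t: 6.85
tool_pos: [0.5641, -0.1167, 0.212]
ee_rot: [[-0.987, 0.158, 0.007], [0.158, 0.987, -0.002], [-0.007, -0.001, -1.0]]
force: [1.1, -0.1, 0.6]
gripper_width: 0.0852
grasp_force: 0.0
```

Run:
```python
from needle import *
np.set_printoptions(precision=4,suppress=True)
s=get_state();im=cams.grab_frame("wrist");cv2.imwrite("pics/w6.png",im[:,:,::-1])
print(s["joint_pos"],s["tool_pos"],s["force"])
dial=np.array([.570,-.074,.088]);c=proj("wrist",dial,s);r=np.linalg.norm(proj("wrist",dial+[0,.028,0],s)-c);print(c,r)
g=cv2.GaussianBlur(cv2.cvtColor(im,cv2.COLOR_RGB2GRAY),(5,5),1)
h=cv2.HoughCircles(g,cv2.HOUGH_GRADIENT,1,40,param1=120,param2=20,minRadius=int(r*.8),maxRadius=int(r*1.15));print(h)
for d in cams.boxes_of("handle_mid","wrist")[:2]: print(d,ray("wrist",d["at"],.13,s))
```

```text
[-0.3188  0.4485  1.7179  0.0002  0.968  -1.7313] [ 0.5641 -0.1167  0.212 ] [ 1.1152 -0.1324  0.6016]
[382.5825 232.9403] 40.59232395711427
[[[378.5 223.5  36.5]
  [543.5 212.5  39.5]]]
{'at': [523.9, 273.3], 'confidence': 0.8} [0.5952 0.0027 0.13  ]
```

View pics/w6.png

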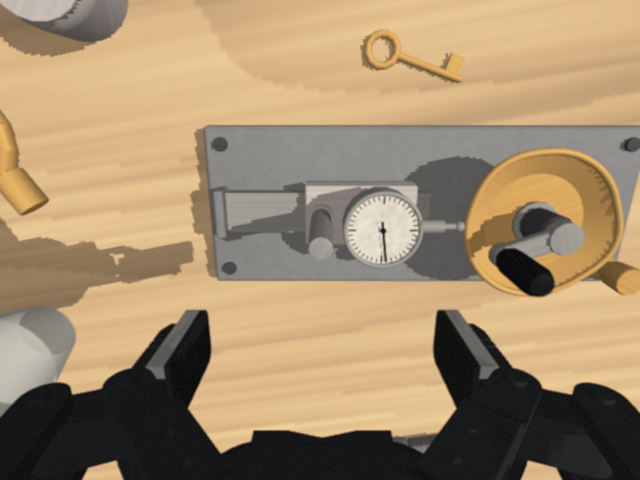

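The dial needle points straight down, about a quarter turn, and the plunger ball bears on the rim at (463,227). The handle top is near (541,285). Next I move to the handle.

step_arm --deltas '[{"rotation": [0, 0, 0.096], "xyz": [0, 0, 0], "claw": 0}, {"rotation": [0, 0, 0.096], "xyz": [0, 0, 0], "claw": 0}, {"rotation": [0, 0, 0.096], "xyz": [0, 0, 0], "claw": 0}, {"rotation": [0, 0, 0.096], "xyz": [0, 0, 0], "claw": 0}, {"rotation": [0, 0, 0], "xyz": [8, 27, 0], "claw": 0}, {"rotation": [0, 0, 0], "xyz": [9, 31, 0], "claw": 0}, {"rotation": [0, 0, 0], "xyz": [9, 31, 0], "claw": 0}, {"rotation": [0, 0, 0], "xyz": [9.3, 29.7, 0], "claw": 0}, {"rotation": [0, 0, 0], "xyz": [0, 0, 20], "claw": 0}, {"rotation": [0, 0, 0], "xyz": [0, 0, 30], "claw": 0}, {"rotation": [0, 0, 0], "xyz": [0, 0, 26], "claw": 0}, {"rotation": [0, 0, 0], "xyz": [0, 0, 12], "claw": 0}]'

```text
t: 7.95
tool_pos: [0.5917, 0.004, 0.1147]
ee_rot: [[-0.857, 0.516, -0.006], [0.516, 0.857, 0.001], [0.006, -0.002, -1.0]]
force: [-0.1, 0.0, 0.3]
gripper_width: 0.0851
grasp_force: 0.0
```

step_arm --deltas '[{"rotation": [0, 0, 0], "xyz": [0, 0, 0], "claw": 0.4}, {"rotation": [0, 0, 0], "xyz": [0, 0, 0], "claw": 0.7}, {"rotation": [0, 0, 0], "xyz": [0, 0, 0], "claw": 0.9}, {"rotation": [0, 0, 0], "xyz": [0, 0, 0], "claw": 0.9}, {"rotation": [0, 0, 0], "xyz": [0, 0, 0], "claw": 0.9}, {"rotation": [0, 0, 0], "xyz": [0, 0, 0], "claw": 0.9}, {"rotation": [0, 0, 0], "xyz": [0, 0, 0], "claw": 0.9}, {"rotation": [0, 0, 0], "xyz": [0, 0, 0], "claw": 0.9}]' --force 25

```text
t: 8.62
tool_pos: [0.5939, 0.0036, 0.1202]
ee_rot: [[-0.856, 0.516, 0.002], [0.516, 0.856, 0.0], [-0.001, 0.001, -1.0]]
force: [-0.5, 2.8, 6.1]
gripper_width: 0.0183
grasp_force: 25.4
```

```bash
cat > look.py <<'E'
import sys
from needle import *
s=get_state();print(s["tool_pos"].round(4),s["force"].round(1),round(s["gripper_width"],4),round(s["t"],2))
dial=np.array([.5705,-.073,.088])
out=[]
for n in ("wrist","scene","side"):
    im=cams.grab_frame(n);c=proj(n,dial,s);r=np.linalg.norm(proj(n,dial+[0,.028,0],s)-c)
    print(n,c.round(0),round(r,1))
    b=np.float32([[1,0,c[0]],[0,1,c[1]]])
    # rectified view of dial plane, 4 px/mm, right=+u (to pan), down=clockwise
    u=np.array([np.cos(np.radians(81)),np.sin(np.radians(81)),0]);v=np.array([u[1],-u[0],0])
    S=np.array([[-1,-1],[1,-1],[1,1],[-1,1]])*.038
    src=np.float32([proj(n,dial+a*u+b_*v,s) for a,b_ in S])
    H=cv2.getPerspectiveTransform(src,np.float32([[0,0],[240,0],[240,240],[0,240]]))
    out.append(cv2.warpPerspective(im,H,(240,240),flags=cv2.INTER_CUBIC))
cv2.imwrite("pics/"+sys.argv[1]+".png",np.hstack(out)[:,:,::-1])
np.save("pics/"+sys.argv[1]+".npy",np.stack(out))
E
python3 look.py L0
```

```text
[0.5939 0.0036 0.1202] [-0.5  2.8  6.1] 0.0183 8.62
wrist [161. 328.] 53.8
scene [266. 243.] 11.2
side [350. 260.] 8.8
```

View pics/L0.png

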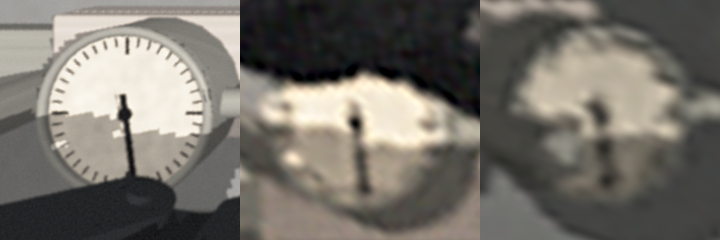

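```bash
cat > rd.py <<'E'
import sys,numpy as np,cv2
def read(im):
    g=cv2.GaussianBlur(cv2.cvtColor(im,cv2.COLOR_RGB2GRAY),(0,0),1.5).astype(np.float32)
    a=np.radians(np.arange(0,360,2.0));rr=np.linspace(12,62,30);best=(-1,)
    for cx in range(100,141,3):
        for cy in range(96,141,3):
            m=cv2.remap(g,(cx+np.outer(np.cos(a),rr)).astype(np.float32),(cy+np.outer(np.sin(a),rr)).astype(np.float32),1)
            k=8;f=np.minimum(np.roll(m,k,0),np.roll(m,-k,0))-m
            sc=np.clip(f,-20,60).mean(1)+.5*(200-g[cy,cx])/8
            i=sc.argmax()
            if sc[i]>best[0]:best=(sc[i],i*2,cx,cy)
    return best
if __name__=="__main__":
    for n in sys.argv[1:]:
        print(n,[(int(b[1]),round(float(b[0]),0),b[2],b[3]) for b in map(read,np.load(f"pics/{n}.npy"))])
E
python3 rd.py L0
python3 -c "
import numpy as np
for d in (10,15,20):
  p=np.radians(np.arange(-81.5,-81.5+361,d));P=40*np.c_[np.cos(p),np.sin(p)];D=np.diff(P,axis=0)
  T=D@np.array([[-.857,.515],[.515,.857]]).T
  print(d,[[round(float(v),1) for v in r] for r in T])
"
```

```text
L0 [(80, 71.0, 124, 114), (82, 59.0, 115, 123), (84, 41.0, 118, 96)]
10 [[-5.0, 4.9], [-4.0, 5.7], [-3.0, 6.3], [-1.9, 6.7], [-0.7, 6.9], [0.5, 6.9], [1.7, 6.7], [2.9, 6.3], [3.9, 5.7], [4.9, 5.0], [5.7, 4.0], [6.3, 3.0], [6.7, 1.9], [6.9, 0.7], [6.9, -0.5], [6.7, -1.7], [6.3, -2.9], [5.7, -3.9], [5.0, -4.9], [4.0, -5.7], [3.0, -6.3], [1.9, -6.7], [0.7, -6.9], [-0.5, -6.9], [-1.7, -6.7], [-2.9, -6.3], [-3.9, -5.7], [-4.9, -5.0], [-5.7, -4.0], [-6.3, -3.0], [-6.7, -1.9], [-6.9, -0.7], [-6.9, 0.5], [-6.7, 1.7], [-6.3, 2.9], [-5.7, 3.9]]
15 [[-7.1, 7.6], [-4.9, 9.2], [-2.3, 10.2], [0.4, 10.4], [3.1, 10.0], [5.5, 8.9], [7.6, 7.1], [9.2, 4.9], [10.2, 2.3], [10.4, -0.4], [10.0, -3.1], [8.9, -5.5], [7.1, -7.6], [4.9, -9.2], [2.3, -10.2], [-0.4, -10.4], [-3.1, -10.0], [-5.5, -8.9], [-7.6, -7.1], [-9.2, -4.9], [-10.2, -2.3], [-10.4, 0.4], [-10.0, 3.1], [-8.9, 5.5]]
20 [[-9.0, 10.6], [-4.9, 13.0], [-0.1, 13.9], [4.6, 13.1], [8.8, 10.7], [12.0, 7.0], [13.7, 2.5], [13.7, -2.3], [12.1, -6.8], [9.0, -10.6], [4.9, -13.0], [0.1, -13.9], [-4.6, -13.1], [-8.8, -10.7], [-12.0, -7.0], [-13.7, -2.5], [-13.7, 2.3], [-12.1, 6.8]]
```

step_arm --deltas '[{"rotation": [0, 0, 0], "xyz": [-5, 4.9, 0], "claw": 0.9}, {"rotation": [0, 0, 0], "xyz": [-4, 5.7, 0], "claw": 0.9}, {"rotation": [0, 0, 0], "xyz": [0, 0, 0], "claw": 0.9}, {"rotation": [0, 0, 0], "xyz": [0, 0, 0], "claw": 0.9}]'

```text
t: 9.1
tool_pos: [0.6072, 0.0083, 0.1203]
ee_rot: [[-0.856, 0.516, 0.001], [0.516, 0.856, 0.0], [-0.001, 0.001, -1.0]]
force: [-1.2, 4.4, 5.6]
gripper_width: 0.0182
grasp_force: 25.6
```

```bash
python3 look.py L1; python3 rd.py L1
```

```text
[0.6072 0.0083 0.1203] [-1.2  4.4  5.6] 0.0182 9.1
wrist [136. 312.] 54.3
scene [266. 243.] 11.2
side [350. 260.] 8.8
L1 [(90, 71.0, 124, 117), (90, 63.0, 115, 123), (98, 46.0, 121, 117)]
```

step_arm --deltas '[{"rotation": [0, 0, 0], "xyz": [-3, 6.3, 0], "claw": 0.9}, {"rotation": [0, 0, 0], "xyz": [-1.9, 6.7, 0], "claw": 0.9}, {"rotation": [0, 0, 0], "xyz": [0, 0, 0], "claw": 0.9}]'

```text
t: 9.5
tool_pos: [0.6176, 0.0171, 0.1202]
ee_rot: [[-0.856, 0.516, -0.0], [0.516, 0.856, 0.0], [0.001, 0.0, -1.0]]
force: [-3.2, 3.6, 10.0]
gripper_width: 0.0182
grasp_force: 25.8
```

```bash
python3 look.py L2; python3 rd.py L2
```

```text
[0.6176 0.0171 0.1202] [-3.2  3.6 10. ] 0.0182 9.5
wrist [108. 303.] 54.2
scene [266. 243.] 11.2
side [350. 260.] 8.8
L2 [(152, 71.0, 127, 114), (88, 25.0, 118, 138), (156, 45.0, 139, 108)]
```

step_arm --deltas '[{"rotation": [0, 0, 0], "xyz": [-0.7, 6.9, 0], "claw": 0.9}, {"rotation": [0, 0, 0], "xyz": [0.5, 6.9, 0], "claw": 0.9}, {"rotation": [0, 0, 0], "xyz": [0, 0, 0], "claw": 0.9}]'

```text
t: 9.9
tool_pos: [0.6246, 0.0288, 0.1202]
ee_rot: [[-0.856, 0.516, -0.001], [0.516, 0.856, 0.0], [0.001, -0.0, -1.0]]
force: [-4.2, 4.1, 8.4]
gripper_width: 0.0182
grasp_force: 25.9
```

```bash
python3 look.py L3; python3 rd.py L3
```

```text
[0.6246 0.0288 0.1202] [-4.2  4.1  8.4] 0.0182 9.9
wrist [ 79. 304.] 53.6
scene [266. 243.] 11.2
side [350. 260.] 8.8
L3 [(152, 71.0, 127, 114), (198, 38.0, 100, 138), (156, 45.0, 139, 108)]
```

step_arm --deltas '[{"rotation": [0, 0, 0], "xyz": [1.7, 6.7, 0], "claw": 0.9}, {"rotation": [0, 0, 0], "xyz": [2.9, 6.3, 0], "claw": 0.9}, {"rotation": [0, 0, 0], "xyz": [0, 0, 0], "claw": 0.9}]'

```text
t: 10.3
tool_pos: [0.6272, 0.0421, 0.1202]
ee_rot: [[-0.857, 0.516, -0.001], [0.516, 0.857, -0.0], [0.001, -0.001, -1.0]]
force: [-5.1, 2.9, 8.1]
gripper_width: 0.0182
grasp_force: 25.8
```

```bash
python3 look.py L4; python3 rd.py L4
```

```text
[0.6272 0.0421 0.1202] [-5.1  2.9  8.1] 0.0182 10.3
wrist [ 55. 312.] 52.6
scene [266. 243.] 11.2
side [350. 260.] 8.8
L4 [(90, 71.0, 127, 117), (98, 61.0, 118, 132), (262, 27.0, 124, 138)]
```

step_arm --deltas '[{"rotation": [0, 0, 0], "xyz": [3.9, 5.7, 0], "claw": 0.9}, {"rotation": [0, 0, 0], "xyz": [4.9, 5.0, 0], "claw": 0.9}, {"rotation": [0, 0, 0], "xyz": [0, 0, 0], "claw": 0.9}]'

```text
t: 10.7
tool_pos: [0.6252, 0.0555, 0.1202]
ee_rot: [[-0.857, 0.516, -0.0], [0.516, 0.857, -0.001], [-0.0, -0.001, -1.0]]
force: [-5.5, -0.2, 9.2]
gripper_width: 0.018
grasp_force: 25.7
```

```bash
python3 look.py L5; python3 rd.py L5
```

```text
[0.6252 0.0555 0.1202] [-5.5 -0.2  9.2] 0.018 10.7
wrist [ 37. 328.] 51.2
scene [266. 243.] 11.2
side [350. 260.] 8.8
L5 [(76, 71.0, 127, 114), (74, 67.0, 115, 123), (86, 43.0, 124, 120)]
```

step_arm --deltas '[{"rotation": [0, 0, 0], "xyz": [5.7, 4.0, 0], "claw": 0.9}, {"rotation": [0, 0, 0], "xyz": [6.3, 3.0, 0], "claw": 0.9}, {"rotation": [0, 0, 0], "xyz": [0, 0, 0], "claw": 0.9}]'

```text
t: 11.1
tool_pos: [0.6188, 0.0676, 0.1203]
ee_rot: [[-0.857, 0.516, 0.001], [0.516, 0.857, -0.001], [-0.001, -0.0, -1.0]]
force: [-3.2, -0.1, 6.3]
gripper_width: 0.0182
grasp_force: 25.6
```

```bash
python3 look.py L6; python3 rd.py L6
```

```text
[0.6188 0.0676 0.1203] [-3.2 -0.1  6.3] 0.0182 11.1
wrist [ 28. 349.] 49.8
scene [266. 243.] 11.2
side [350. 260.] 8.8
L6 [(74, 71.0, 127, 114), (76, 65.0, 115, 120), (76, 49.0, 118, 111)]
```

step_arm --deltas '[{"rotation": [0, 0, 0], "xyz": [6.7, 1.9, 0], "claw": 0.9}, {"rotation": [0, 0, 0], "xyz": [6.9, 0.7, 0], "claw": 0.9}, {"rotation": [0, 0, 0], "xyz": [0, 0, 0], "claw": 0.9}]'

```text
t: 11.5
tool_pos: [0.6087, 0.0768, 0.1202]
ee_rot: [[-0.856, 0.516, 0.001], [0.516, 0.856, -0.0], [-0.002, 0.0, -1.0]]
force: [-1.8, -1.8, 5.1]
gripper_width: 0.0184
grasp_force: 25.5
```

```bash
python3 look.py L7; python3 rd.py L7
```

```text
[0.6087 0.0768 0.1202] [-1.8 -1.8  5.1] 0.0184 11.5
wrist [ 29. 372.] 48.6
scene [266. 243.] 11.2
side [350. 260.] 8.8
L7 [(82, 71.0, 130, 117), (72, 63.0, 112, 117), (68, 39.0, 112, 96)]
```

step_arm --deltas '[{"rotation": [0, 0, 0], "xyz": [6.9, -0.5, 0], "claw": 0.9}, {"rotation": [0, 0, 0], "xyz": [6.7, -1.7, 0], "claw": 0.9}, {"rotation": [0, 0, 0], "xyz": [0, 0, 0], "claw": 0.9}]'

```text
t: 11.9
tool_pos: [0.5961, 0.082, 0.1202]
ee_rot: [[-0.856, 0.516, 0.002], [0.516, 0.856, -0.0], [-0.002, 0.001, -1.0]]
force: [-0.1, 0.7, 6.1]
gripper_width: 0.0181
grasp_force: 25.5
```

```bash
python3 look.py L8; python3 rd.py L8
```

```text
[0.5961 0.082  0.1202] [-0.1  0.7  6.1] 0.0181 11.9
wrist [ 38. 394.] 47.5
scene [266. 243.] 11.2
side [350. 260.] 8.8
L8 [(84, 71.0, 130, 114), (80, 61.0, 118, 126), (82, 34.0, 121, 117)]
```

step_arm --deltas '[{"rotation": [0, 0, 0], "xyz": [6.3, -2.9, 0], "claw": 0.9}, {"rotation": [0, 0, 0], "xyz": [5.7, -3.9, 0], "claw": 0.9}, {"rotation": [0, 0, 0], "xyz": [0, 0, 0], "claw": 0.9}]'

```text
t: 12.3
tool_pos: [0.5825, 0.0827, 0.1203]
ee_rot: [[-0.856, 0.516, 0.003], [0.516, 0.856, 0.001], [-0.002, 0.002, -1.0]]
force: [-0.3, 3.6, 5.8]
gripper_width: 0.0182
grasp_force: 25.7
```

```bash
python3 look.py L9; python3 rd.py L9
```

```text
[0.5825 0.0827 0.1203] [-0.3  3.6  5.8] 0.0182 12.3
wrist [ 56. 413.] 46.8
scene [266. 243.] 11.2
side [350. 260.] 8.8
L9 [(170, 71.0, 124, 114), (168, 58.0, 115, 123), (168, 36.0, 139, 111)]
```

step_arm --deltas '[{"rotation": [0, 0, 0], "xyz": [5.0, -4.9, 0], "claw": 0.9}, {"rotation": [0, 0, 0], "xyz": [4.0, -5.7, 0], "claw": 0.9}, {"rotation": [0, 0, 0], "xyz": [0, 0, 0], "claw": 0.9}]'

```text
t: 12.7
tool_pos: [0.5687, 0.0785, 0.1202]
ee_rot: [[-0.856, 0.516, 0.001], [0.516, 0.856, 0.001], [-0.0, 0.001, -1.0]]
force: [-4.9, 5.0, 10.8]
gripper_width: 0.0179
grasp_force: 26.2
```

```bash
python3 look.py L10; python3 rd.py L10
```

```text
[0.5687 0.0785 0.1202] [-4.9  5.  10.8] 0.0179 12.7
wrist [ 79. 428.] 46.5
scene [266. 243.] 11.2
side [350. 260.] 8.8
L10 [(248, 71.0, 127, 108), (244, 61.0, 118, 123), (244, 43.0, 121, 117)]
```

step_arm --deltas '[{"rotation": [0, 0, 0], "xyz": [3.0, -6.3, 0], "claw": 0.9}, {"rotation": [0, 0, 0], "xyz": [1.9, -6.7, 0], "claw": 0.9}, {"rotation": [0, 0, 0], "xyz": [0, 0, 0], "claw": 0.9}]'

```text
t: 13.1
tool_pos: [0.5572, 0.0695, 0.1202]
ee_rot: [[-0.856, 0.516, -0.001], [0.516, 0.856, 0.001], [0.001, 0.0, -1.0]]
force: [-7.4, 3.8, 10.8]
gripper_width: 0.0181
grasp_force: 26.3
```

```bash
python3 look.py L11; python3 rd.py L11
```

```text
[0.5572 0.0695 0.1202] [-7.4  3.8 10.8] 0.0181 13.1
wrist [107. 436.] 46.5
scene [266. 243.] 11.2
side [350. 260.] 8.8
L11 [(274, 26.0, 127, 96), (136, 54.0, 130, 108), (138, 36.0, 139, 99)]
```

step_arm --deltas '[{"rotation": [0, 0, 0], "xyz": [0.7, -6.9, 0], "claw": 0.9}, {"rotation": [0, 0, 0], "xyz": [-0.5, -6.9, 0], "claw": 0.9}, {"rotation": [0, 0, 0], "xyz": [0, 0, 0], "claw": 0.9}]'

```text
t: 13.5
tool_pos: [0.5499, 0.0576, 0.1202]
ee_rot: [[-0.856, 0.517, -0.001], [0.517, 0.856, 0.001], [0.001, 0.0, -1.0]]
force: [-8.5, 1.6, 12.6]
gripper_width: 0.0181
grasp_force: 26.4
```

```bash
python3 look.py L12; python3 rd.py L12
```

```text
[0.5499 0.0576 0.1202] [-8.5  1.6 12.6] 0.0181 13.5
wrist [133. 436.] 47.0
scene [266. 243.] 11.2
side [350. 260.] 8.8
L12 [(342, 16.0, 109, 138), (82, 62.0, 118, 120), (82, 36.0, 121, 117)]
```

step_arm --deltas '[{"rotation": [0, 0, 0], "xyz": [-1.7, -6.7, 0], "claw": 0.9}, {"rotation": [0, 0, 0], "xyz": [-2.9, -6.3, 0], "claw": 0.9}, {"rotation": [0, 0, 0], "xyz": [0, 0, 0], "claw": 0.9}]'

```text
t: 13.9
tool_pos: [0.5472, 0.0437, 0.1202]
ee_rot: [[-0.856, 0.517, -0.001], [0.517, 0.856, 0.0], [0.001, -0.0, -1.0]]
force: [-7.2, -0.8, 13.4]
gripper_width: 0.0183
grasp_force: 26.6
```

```bash
python3 look.py L13; python3 rd.py L13
```

```text
[0.5472 0.0437 0.1202] [-7.2 -0.8 13.4] 0.0183 13.9
wrist [156. 429.] 47.8
scene [266. 243.] 11.2
side [350. 260.] 8.8
L13 [(70, 25.0, 121, 105), (80, 62.0, 118, 123), (80, 36.0, 121, 120)]
```

step_arm --deltas '[{"rotation": [0, 0, 0], "xyz": [-3.9, -5.7, 0], "claw": 0.9}, {"rotation": [0, 0, 0], "xyz": [-4.9, -5.0, 0], "claw": 0.9}, {"rotation": [0, 0, 0], "xyz": [0, 0, 0], "claw": 0.9}]'

```text
t: 14.3
tool_pos: [0.5495, 0.0297, 0.1202]
ee_rot: [[-0.856, 0.517, -0.001], [0.517, 0.856, -0.0], [0.001, -0.001, -1.0]]
force: [-6.5, -2.4, 14.0]
gripper_width: 0.0181
grasp_force: 26.6
```

```bash
python3 look.py L14; python3 rd.py L14
```

```text
[0.5495 0.0297 0.1202] [-6.5 -2.4 14. ] 0.0181 14.3
wrist [175. 415.] 49.0
scene [266. 243.] 11.2
side [350. 260.] 8.8
L14 [(146, 21.0, 100, 117), (82, 60.0, 118, 120), (84, 41.0, 121, 117)]
```

step_arm --deltas '[{"rotation": [0, 0, 0], "xyz": [-5.7, -4.0, 0], "claw": 0.9}, {"rotation": [0, 0, 0], "xyz": [-6.3, -3.0, 0], "claw": 0.9}, {"rotation": [0, 0, 0], "xyz": [0, 0, 0], "claw": 0.9}]'

```text
t: 14.7
tool_pos: [0.5566, 0.0172, 0.1202]
ee_rot: [[-0.856, 0.517, -0.001], [0.517, 0.856, -0.0], [0.0, -0.001, -1.0]]
force: [-4.7, -4.9, 13.0]
gripper_width: 0.0182
grasp_force: 26.6
```

```bash
python3 look.py L15; python3 rd.py L15
```

```text
[0.5566 0.0172 0.1202] [-4.7 -4.9 13. ] 0.0182 14.7
wrist [185. 395.] 50.3
scene [266. 243.] 11.2
side [350. 260.] 8.8
L15 [(270, 27.0, 127, 96), (84, 60.0, 118, 123), (82, 38.0, 121, 123)]
```

step_arm --deltas '[{"rotation": [0, 0, 0], "xyz": [-6.7, -1.9, 0], "claw": 0.9}, {"rotation": [0, 0, 0], "xyz": [-6.9, -0.7, 0], "claw": 0.9}, {"rotation": [0, 0, 0], "xyz": [0, 0, 0], "claw": 0.9}]'

```text
t: 15.1
tool_pos: [0.5677, 0.0081, 0.1202]
ee_rot: [[-0.856, 0.517, 0.001], [0.517, 0.856, -0.0], [-0.001, 0.0, -1.0]]
force: [-0.8, -4.3, 10.1]
gripper_width: 0.0181
grasp_force: 26.3
```

```bash
python3 look.py L16; python3 rd.py L16
```

```text
[0.5677 0.0081 0.1202] [-0.8 -4.3 10.1] 0.0181 15.1
wrist [187. 372.] 51.7
scene [266. 243.] 11.2
side [350. 260.] 8.8
L16 [(352, 21.0, 139, 117), (84, 60.0, 118, 123), (84, 38.0, 121, 117)]
```

step_arm --deltas '[{"rotation": [0, 0, 0], "xyz": [-6.9, 0.5, 0], "claw": 0.9}, {"rotation": [0, 0, 0], "xyz": [-6.7, 1.7, 0], "claw": 0.9}, {"rotation": [0, 0, 0], "xyz": [0, 0, 0], "claw": 0.9}]'

```text
t: 15.5
tool_pos: [0.5808, 0.0035, 0.1202]
ee_rot: [[-0.856, 0.517, 0.001], [0.517, 0.856, 0.0], [-0.001, 0.001, -1.0]]
force: [0.9, -0.1, 8.8]
gripper_width: 0.0179
grasp_force: 26.2
```

```bash
python3 look.py L17; python3 rd.py L17
```

```text
[0.5808 0.0035 0.1202] [ 0.9 -0.1  8.8] 0.0179 15.5
wrist [178. 348.] 52.9
scene [266. 243.] 11.2
side [350. 260.] 8.8
L17 [(264, 42.0, 127, 138), (84, 61.0, 118, 123), (80, 39.0, 118, 117)]
```

step_arm --deltas '[{"rotation": [0, 0, 0], "xyz": [-6.3, 2.9, 0], "claw": 0.9}, {"rotation": [0, 0, 0], "xyz": [-5.7, 3.9, 0], "claw": 0.9}, {"rotation": [0, 0, 0], "xyz": [0, 0, 0], "claw": 0.9}]'

```text
t: 15.9
tool_pos: [0.5944, 0.0037, 0.1202]
ee_rot: [[-0.856, 0.517, 0.001], [0.517, 0.856, 0.001], [-0.0, 0.001, -1.0]]
force: [-0.3, 3.2, 9.6]
gripper_width: 0.0184
grasp_force: 26.2
```

```bash
python3 look.py L18; python3 rd.py L18
```

```text
[0.5944 0.0037 0.1202] [-0.3  3.2  9.6] 0.0184 15.9
wrist [161. 328.] 53.9
scene [266. 243.] 11.2
side [350. 260.] 8.8
L18 [(80, 71.0, 124, 114), (84, 61.0, 115, 123), (164, 36.0, 118, 117)]
```

step_arm --deltas '[{"rotation": [0, 0, 0], "xyz": [-5, 4.9, 0], "claw": 0.9}, {"rotation": [0, 0, 0], "xyz": [-4, 5.7, 0], "claw": 0.9}, {"rotation": [0, 0, 0], "xyz": [-3, 6.3, 0], "claw": 0.9}, {"rotation": [0, 0, 0], "xyz": [-1.9, 6.7, 0], "claw": 0.9}, {"rotation": [0, 0, 0], "xyz": [-0.7, 6.9, 0], "claw": 0.9}, {"rotation": [0, 0, 0], "xyz": [0, 0, 0], "claw": 0.9}]'

```text
t: 16.55
tool_pos: [0.6217, 0.0227, 0.1202]
ee_rot: [[-0.856, 0.516, -0.001], [0.516, 0.856, 0.0], [0.001, -0.0, -1.0]]
force: [-4.2, 4.9, 10.8]
gripper_width: 0.0181
grasp_force: 26.4
```

```bash
python3 look.py L19; python3 rd.py L19
```

```text
[0.6217 0.0227 0.1202] [-4.2  4.9 10.8] 0.0181 16.55
wrist [ 93. 302.] 54.0
scene [266. 243.] 11.2
side [350. 260.] 8.8
L19 [(166, 71.0, 127, 114), (184, 24.0, 100, 126), (166, 50.0, 139, 111)]
```

step_arm --deltas '[{"rotation": [0, 0, 0], "xyz": [0.5, 6.9, 0], "claw": 0.9}, {"rotation": [0, 0, 0], "xyz": [1.7, 6.7, 0], "claw": 0.9}, {"rotation": [0, 0, 0], "xyz": [2.9, 6.3, 0], "claw": 0.9}, {"rotation": [0, 0, 0], "xyz": [3.9, 5.7, 0], "claw": 0.9}, {"rotation": [0, 0, 0], "xyz": [4.9, 5.0, 0], "claw": 0.9}, {"rotation": [0, 0, 0], "xyz": [5.7, 4.0, 0], "claw": 0.9}, {"rotation": [0, 0, 0], "xyz": [6.3, 3.0, 0], "claw": 0.9}, {"rotation": [0, 0, 0], "xyz": [6.7, 1.9, 0], "claw": 0.9}, {"rotation": [0, 0, 0], "xyz": [6.9, 0.7, 0], "claw": 0.9}, {"rotation": [0, 0, 0], "xyz": [6.9, -0.5, 0], "claw": 0.9}, {"rotation": [0, 0, 0], "xyz": [6.7, -1.7, 0], "claw": 0.9}, {"rotation": [0, 0, 0], "xyz": [0, 0, 0], "claw": 0.9}]'

```text
t: 17.7
tool_pos: [0.596, 0.082, 0.1202]
ee_rot: [[-0.856, 0.516, 0.002], [0.516, 0.856, -0.0], [-0.002, 0.001, -1.0]]
force: [-2.1, 0.8, 7.8]
gripper_width: 0.0182
grasp_force: 26.0
```

```bash
python3 look.py L20; python3 rd.py L20; python3 -c "
import numpy as np
p=np.radians(np.arange(78.5,160,5));P=40*np.c_[np.cos(p),np.sin(p)]
print([[round(float(v),1) for v in r] for r in np.diff(P,axis=0)@np.array([[-.857,.515],[.515,.857]]).T])"
```

```text
[0.596  0.082  0.1202] [-2.1  0.8  7.8] 0.0182 17.7
wrist [ 39. 394.] 47.5
scene [266. 243.] 11.2
side [350. 260.] 8.8
L20 [(84, 71.0, 130, 114), (80, 62.0, 118, 126), (82, 34.0, 121, 117)]
[[3.2, -1.3], [3.1, -1.6], [3.0, -1.8], [2.8, -2.1], [2.6, -2.3], [2.4, -2.6], [2.1, -2.7], [1.9, -2.9], [1.6, -3.1], [1.4, -3.2], [1.1, -3.3], [0.8, -3.4], [0.5, -3.5], [0.2, -3.5], [-0.1, -3.5], [-0.4, -3.5]]
```

step_arm --deltas '[{"rotation": [0, 0, 0], "xyz": [3.2, -1.3, 0], "claw": 0.9}, {"rotation": [0, 0, 0], "xyz": [3.1, -1.6, 0], "claw": 0.9}, {"rotation": [0, 0, 0], "xyz": [3.0, -1.8, 0], "claw": 0.9}, {"rotation": [0, 0, 0], "xyz": [2.8, -2.1, 0], "claw": 0.9}, {"rotation": [0, 0, 0], "xyz": [2.6, -2.3, 0], "claw": 0.9}, {"rotation": [0, 0, 0], "xyz": [0, 0, 0], "claw": 0.9}, {"rotation": [0, 0, 0], "xyz": [0, 0, 0], "claw": 0.9}]'

```text
t: 18.43
tool_pos: [0.5792, 0.0822, 0.1202]
ee_rot: [[-0.856, 0.516, 0.002], [0.516, 0.856, 0.001], [-0.001, 0.001, -1.0]]
force: [-0.4, 3.2, 8.4]
gripper_width: 0.018
grasp_force: 26.2
```

```bash
python3 look.py M1; python3 rd.py M1
```

```text
[0.5792 0.0822 0.1202] [-0.4  3.2  8.4] 0.018 18.43
wrist [ 61. 417.] 46.7
scene [266. 243.] 11.2
side [350. 260.] 8.8
M1 [(200, 71.0, 127, 111), (204, 63.0, 130, 129), (204, 43.0, 115, 114)]
```

step_arm --deltas '[{"rotation": [0, 0, 0], "xyz": [2.4, -2.6, 0], "claw": 0.9}, {"rotation": [0, 0, 0], "xyz": [0, 0, 0], "claw": 0.9}, {"rotation": [0, 0, 0], "xyz": [0, 0, 0], "claw": 0.9}]'

```text
t: 18.83
tool_pos: [0.5757, 0.0813, 0.1202]
ee_rot: [[-0.856, 0.516, 0.001], [0.516, 0.856, 0.001], [-0.001, 0.001, -1.0]]
force: [-1.7, 5.1, 9.3]
gripper_width: 0.0184
grasp_force: 26.3
```

```bash
python3 look.py M2; python3 rd.py M2
```

```text
[0.5757 0.0813 0.1202] [-1.7  5.1  9.3] 0.0184 18.83
wrist [ 67. 421.] 46.6
scene [266. 243.] 11.2
side [350. 260.] 8.8
M2 [(232, 71.0, 130, 114), (228, 62.0, 118, 123), (230, 51.0, 118, 114)]
```

step_arm --deltas '[{"rotation": [0, 0, 0], "xyz": [2.1, -2.7, 0], "claw": 0.9}, {"rotation": [0, 0, 0], "xyz": [0, 0, 0], "claw": 0.9}, {"rotation": [0, 0, 0], "xyz": [0, 0, 0], "claw": 0.9}]'

```text
t: 19.23
tool_pos: [0.5722, 0.0801, 0.1202]
ee_rot: [[-0.856, 0.516, 0.001], [0.516, 0.856, 0.001], [-0.0, 0.001, -1.0]]
force: [-2.6, 4.4, 10.0]
gripper_width: 0.018
grasp_force: 26.4
```

```bash
python3 look.py M3; python3 rd.py M3
```

```text
[0.5722 0.0801 0.1202] [-2.6  4.4 10. ] 0.018 19.23
wrist [ 73. 425.] 46.5
scene [266. 243.] 11.2
side [350. 260.] 8.8
M3 [(246, 71.0, 127, 108), (244, 61.0, 118, 123), (244, 42.0, 121, 117)]
```

step_arm --deltas '[{"rotation": [0, 0, 0], "xyz": [1.9, -2.9, 0], "claw": 0.9}, {"rotation": [0, 0, 0], "xyz": [0, 0, 0], "claw": 0.9}, {"rotation": [0, 0, 0], "xyz": [0, 0, 0], "claw": 0.9}]'

```text
t: 19.63
tool_pos: [0.5688, 0.0785, 0.1202]
ee_rot: [[-0.856, 0.516, 0.0], [0.516, 0.856, 0.001], [0.0, 0.001, -1.0]]
force: [-4.0, 4.9, 11.9]
gripper_width: 0.0184
grasp_force: 26.5
```

```bash
python3 look.py M4; python3 rd.py M4
```

```text
[0.5688 0.0785 0.1202] [-4.   4.9 11.9] 0.0184 19.63
wrist [ 79. 428.] 46.4
scene [266. 243.] 11.2
side [350. 260.] 8.8
M4 [(248, 71.0, 127, 108), (246, 62.0, 118, 123), (246, 41.0, 121, 117)]
```

step_arm --deltas '[{"rotation": [0, 0, 0], "xyz": [1.6, -3.1, 0], "claw": 0.9}, {"rotation": [0, 0, 0], "xyz": [0, 0, 0], "claw": 0.9}, {"rotation": [0, 0, 0], "xyz": [0, 0, 0], "claw": 0.9}]'

```text
t: 20.03
tool_pos: [0.5655, 0.0766, 0.1202]
ee_rot: [[-0.856, 0.516, -0.001], [0.516, 0.856, 0.001], [0.001, 0.0, -1.0]]
force: [-6.3, 2.9, 11.8]
gripper_width: 0.0181
grasp_force: 26.6
```

```bash
python3 look.py M5; python3 rd.py M5
```

```text
[0.5655 0.0766 0.1202] [-6.3  2.9 11.8] 0.0181 20.03
wrist [ 86. 431.] 46.4
scene [266. 243.] 11.2
side [350. 260.] 8.8
M5 [(234, 70.0, 124, 105), (234, 61.0, 118, 126), (232, 53.0, 121, 117)]
```

step_arm --deltas '[{"rotation": [0, 0, 0], "xyz": [1.4, -3.2, 0], "claw": 0.9}, {"rotation": [0, 0, 0], "xyz": [0, 0, 0], "claw": 0.9}, {"rotation": [0, 0, 0], "xyz": [0, 0, 0], "claw": 0.9}]'

```text
t: 20.43
tool_pos: [0.5626, 0.0746, 0.1202]
ee_rot: [[-0.856, 0.516, -0.001], [0.516, 0.856, 0.001], [0.001, -0.0, -1.0]]
force: [-5.9, 2.8, 12.7]
gripper_width: 0.0181
grasp_force: 26.7
```

```bash
python3 look.py M6; python3 rd.py M6
```

```text
[0.5626 0.0746 0.1202] [-5.9  2.8 12.7] 0.0181 20.43
wrist [ 93. 433.] 46.4
scene [266. 243.] 11.2
side [350. 260.] 8.8
M6 [(210, 50.0, 112, 102), (212, 63.0, 115, 123), (206, 53.0, 127, 117)]
```

step_arm --deltas '[{"rotation": [0, 0, 0], "xyz": [-1.4, 3.2, 0], "claw": 0.9}, {"rotation": [0, 0, 0], "xyz": [-1.6, 3.1, 0], "claw": 0.9}, {"rotation": [0, 0, 0], "xyz": [-1.9, 2.9, 0], "claw": 0.9}, {"rotation": [0, 0, 0], "xyz": [-2.1, 2.7, 0], "claw": 0.9}, {"rotation": [0, 0, 0], "xyz": [0, 0, 0], "claw": 0.9}, {"rotation": [0, 0, 0], "xyz": [2.1, -2.7, 0], "claw": 0.9}, {"rotation": [0, 0, 0], "xyz": [1.2, -1.7, 0], "claw": 0.9}, {"rotation": [0, 0, 0], "xyz": [0, 0, 0], "claw": 0.9}, {"rotation": [0, 0, 0], "xyz": [0, 0, 0], "claw": 0.9}, {"rotation": [0, 0, 0], "xyz": [0, 0, 0], "claw": 0.9}]'

```text
t: 21.42
tool_pos: [0.5706, 0.0794, 0.1202]
ee_rot: [[-0.856, 0.517, 0.001], [0.517, 0.856, 0.001], [-0.001, 0.002, -1.0]]
force: [-0.5, 5.8, 8.7]
gripper_width: 0.0181
grasp_force: 26.3
```

```bash
python3 look.py N1; python3 rd.py N1
```

```text
[0.5706 0.0794 0.1202] [-0.5  5.8  8.7] 0.0181 21.42
wrist [ 76. 427.] 46.5
scene [266. 243.] 11.2
side [350. 260.] 8.8
N1 [(254, 71.0, 127, 108), (252, 61.0, 115, 120), (252, 41.0, 121, 120)]
```

step_arm --deltas '[{"rotation": [0, 0, 0], "xyz": [0, 0, 0], "claw": 0.7}, {"rotation": [0, 0, 0], "xyz": [0, 0, 0], "claw": 0.5}, {"rotation": [0, 0, 0], "xyz": [0, 0, 0], "claw": 0.3}, {"rotation": [0, 0, 0], "xyz": [0, 0, 0], "claw": 0.3}, {"rotation": [0, 0, 0], "xyz": [0, 0, 0], "claw": 0.3}, {"rotation": [0, 0, 0], "xyz": [0, 0, -10], "claw": 0.3}, {"rotation": [0, 0, 0], "xyz": [0, 0, -25], "claw": 0.3}, {"rotation": [0, 0, 0], "xyz": [0, 0, -30], "claw": 0.3}, {"rotation": [0, 0, 0], "xyz": [0, 0, -30], "claw": 0.3}, {"rotation": [0, 0, 0], "xyz": [0, 0, -20], "claw": 0.3}, {"rotation": [0, 0, 0], "xyz": [0, -20, 0], "claw": 0.3}, {"rotation": [0, 0, 0], "xyz": [0, 0, 0], "claw": 0.3}]'

```text
t: 22.57
tool_pos: [0.5592, 0.0603, 0.2363]
ee_rot: [[-0.856, 0.517, 0.002], [0.517, 0.856, -0.0], [-0.002, 0.001, -1.0]]
force: [0.3, -0.1, 0.1]
gripper_width: 0.0595
grasp_force: 0.0
```

```bash
python3 look.py P1; python3 rd.py P1
python3 - <<'E'
from h import *
s=get_state();im=cams.grab_frame("wrist");cv2.imwrite("pics/end.png",im[:,:,::-1])
E
```

```text
[0.5592 0.0603 0.2363] [ 0.3 -0.1  0.1] 0.0595 22.57
wrist [189. 318.] 32.0
scene [266. 243.] 11.2
side [350. 260.] 8.8
P1 [(254, 70.0, 124, 114), (256, 67.0, 115, 123), (258, 50.0, 115, 114)]
```

View pics/end.png

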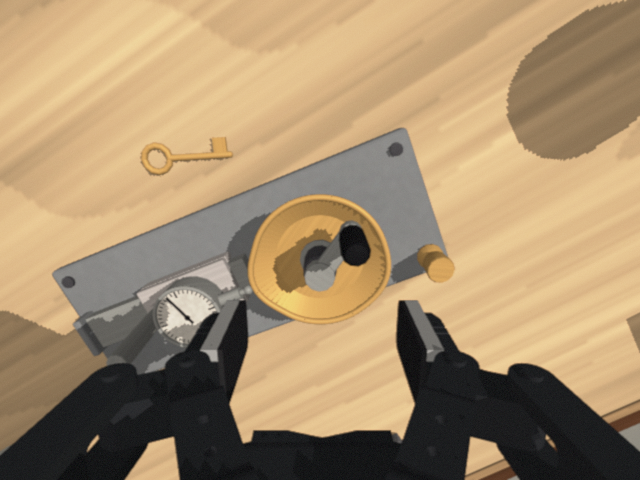

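The needle now reads about 255°, the highest value seen all turn (7.1 mm, clear of the end of travel). The ball is still on the rim at (250,291), the arm is clear and nothing else has moved.

```bash
python3 -c "
from rig import robot
print(robot.job_done())"
```

```text
the job is handed in; nothing more can be done
None
```

The job is handed in: I set the gauge at about a quarter turn and cranked the pan through more than one full turn. The rim's highest spot is left at the plunger, which still rests on it at about 7.1 mm of its 10 mm travel, and the arm is clear of everything.

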